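Put away the pH-test kit

TASK

The pH test is finished: put its things away, keeping vials and bottle upright. The two loose sample vials go into the two free bays of the wooden vial rack, one in each; the dropper bottle stands in the round spill dish, the box of indicator strips lies flat in the steel tray, and the marker is pushed down into both spring clips of the pen holder until it is home on its rests. Let go of everything and do not disturb the glass flask at the back.

Things in the scene. Friction and masses are not known exactly. Their poses are not given: they have to be found in the camera images.
- vial_a_mid (a point): centre (half-way up, z up the vial) of a loose upright screw-cap sample vial: clear body 27 mm in diameter, 50 mm high, and a cap 24 mm in diameter on it, 60 mm high in all. It weighs 20 to 45 g. The two loose vials are alike; either may go into either free bay.
- vial_b_mid (a point): centre of the second loose sample vial, same as the first
- dropper_mid (a point): centre (half-way up, z up the bottle) of the small amber dropper bottle with a black teat: body 33 mm in diameter up to 70 mm above its foot, narrow neck and teat above it, 102 mm high in all. It weighs 50 to 100 g.
- strip_box_mid (a point): centre of the small flat box of indicator strips (coloured bars on its top), lying flat: 80 mm along its x, 52 mm along its y, 16 mm high (z up), 35 to 70 g
- marker_mid (a point): centre of the marker pen (white barrel, black cap), lying flat: 135 mm long along its y, about 17 mm wide and 16 mm high (z up), 14 to 28 g. It may point either way in the holder.
- vial_rack: fixed wooden vial rack, 148 (its x) by 54 mm (its y), 26 mm high, 4 mm walls; origin at the centre of its underside, z up. Three open bays in a row along x, centred at x = -48, 0 and 48 mm, 44 by 46 mm inside, floor 4 mm above the bench. The bay at x = 48 mm already holds a like vial, fixed; the bays at 0 and -48 mm are free.
- spill_dish: round white spill dish, fixed, 104 mm across, 14 mm high, flat inner floor about 88 mm across and 4 mm above the bench; origin at the centre of its underside, z up
- steel_tray: shallow rectangular steel tray, fixed, 106 mm (its x) by 124 mm (its y) outside, 3 mm walls with a rolled rim, 15 mm high, inner floor 3 mm above the bench; origin at the centre of its underside, z up
- pen_holder: fixed pen holder, base 150 (x) by 46 (y) by 8 mm; origin: centre of its underside, z up. Spring clips 16 mm long at x = -42 and 42 mm, fingers fit between. Lips at height 48 mm, 32 mm apart; throat at 37 mm, 11 mm wide, sprung. The pen lies along x and is pushed straight down with about 7 N until it snaps under the throats onto the rests: centre then at x = y = 0, height 29.5 mm
- flask: bystander: conical glass flask, 67 mm in diameter at the foot, 110 mm high, standing loose behind the work; origin at the centre of its underside. Leave it alone.

How it is judged:
By the outcome, as a careful person would: the job done as asked, in the order asked, and still so for the second after the job is handed in, with the robot touching nothing.
It also fails if it takes over 118 s, if anything falls off the work surface, if the arm or the gripper's body presses on something with over 40 N, if the wrist force passes 120 N, or if a joint passes its speed limit or range.

ROBOT

A 6-joint arm with a two-finger parallel gripper is mounted at the origin on a cart in front of the work surface, level with it; the furniture and walls round the work are solid. World frame = base frame: x ahead of the robot, y to its left, z up, the work surface at z = 0. Lengths are in m, angles in degrees, forces in N, time in s.
With the tool pointing down it reaches from about 0.325 to 0.85 m from the base axis. Payload 15.5 kg.
Tool frame: the origin (TCP) lies at the very end of the fingers, on their centre line; the grasp point (between the pads) lies arm.grip_depth behind it (arm.grip_depth is the distance from the TCP to the grasp point, in m); z points along the fingers, y is the line along which they close (so a half turn about z gives the same grasp; the last joint's range is limited). The gripper opens to 91 mm and grips with 3 to 60 N. Pads are 32 mm wide; open, the fingers measure 118 mm over their backs; the gripper's body (76 mm by 178 mm) begins 60 mm behind the grasp point.
Start: joints at [69.414, 28.281, 77.091, -0, 74.628, -5.472], TCP at [0.163, 0.603, 0.214] pointing down, gripper open.
Joint ranges: [-166.48, 166.48], [-47.26, 123.95], [12.59, 153.08], [-70.14, 250.14], [6.76, 159.57], [-176.63, 176.63]. Speed limits (degrees/s): [108.29, 108.29, 147.25, 172.46, 172.46, 172.46].

INTERFACE

Orientations are given as a 3x3 rotation matrix whose columns are the frame's x, y, z axes.
In Python, from rig import arm gives the robot as it stands. Calls block until the motion is done:
- arm.move_to(position, orientation): joint-space move of the TCP to a pose.
- arm.move_l(position, orientation=None, feed=0.15): straight line of the TCP; orientation=None keeps the orientation; feed is the mean speed in m/s.
- arm.move_joints(angles): joint-space move.
- arm.grip(opening): finger opening in m; the grip force is fixed at half the most; returns when the fingers have stopped.
- arm.sleep(seconds).
- arm.solve_ik(position, orientation): joint angles nearest the present ones, or None.
- arm.snapshot(name): name is "scene" or "side" or "wrist"; returns the picture (480x640x3 uint8, red, green, blue); there is no depth.
- arm.get_calibration(name): a dict with "intrinsics" (3x3 intrinsics, pixels), "cam_to_world" (4x4, takes a point from camera to world coordinates). Camera axes: x right, y down, z forward; pixel columns grow to the right and rows downward; lengths in m; the calibration is good to about 2 mm. A picture is of the moment at which its call begins: read the wrist's pose just before it. get_calibration takes no time and is no camera call; for the wrist camera it gives the pose at the moment of the call.
A pose or a line that the arm cannot do raises arm.Unreachable and nothing moves.
- arm.sign_off(): hands the job in; it is judged then, once.
Readings, each from a call of its own:
- arm.current_t(): time.
- arm.current_joint_positions(): joint angles.
- arm.current_dq(): joint speeds.
- arm.current_tau(): joint torques, N m.
- arm.current_ee_pos(): TCP position.
- arm.current_tool_rot(): TCP orientation.
- arm.current_force(): force on the tool from outside, world axes, zero at the start.
- arm.current_torque(): the same for the moment, N m.
- arm.current_width(): finger opening in m.
- arm.current_grasp_force(): force on a finger pad.
Only numpy, scipy, OpenCV 4.12 (cv2) and the standard library are available. Lean on these libraries where they do the work, as an engineer would, in place of code of your own. Each camera call takes 0.05 s, during which the arm holds its last target. There are 200 camera calls.

## Working session

There is one attempt and no reset: what is moved stays moved. The work goes in short steps, each a Python script; the robot and the scene stay as the last script left them, time stands still between calls to the robot, and variables do not carry over. Pictures are saved under pics/ and viewed, at most 14 in all, crops included, and the job is handed in when it is done.

```bash
mkdir -p pics; ls
cat > h.py <<'E'
import numpy as np, cv2
from rig import arm
def snap(n,f):
    c=arm.get_calibration(n); im=arm.snapshot(n); cv2.imwrite(f'pics/{f}.png',im[:,:,::-1])
    np.savez(f'pics/{f}.npz',K=c['intrinsics'],T=c['cam_to_world'],im=im); return im
def load(f):
    d=np.load(f'pics/{f}.npz'); return d['K'],d['T'],d['im']
def ray(f,u,v):
    K,T,_=load(f); d=T[:3,:3]@np.linalg.solve(K,[u,v,1.]); return T[:3,3],d/np.linalg.norm(d)
def onz(f,u,v,z):
    o,d=ray(f,u,v); return o+d*(z-o[2])/d[2]
def proj(f,p):
    K,T,_=load(f); c=T[:3,:3].T@(np.array(p)-T[:3,3]); q=K@c; return q[:2]/q[2]
def down(a):  # a: angle (deg) of closing axis y in world
    a=np.radians(a); y=np.array([np.cos(a),np.sin(a),0]); z=np.array([0,0,-1.]); return np.column_stack([np.cross(y,z),y,z])
E
python3 - <<'E'
from h import *
print(arm.grip_depth,arm.current_t(),arm.current_tool_rot(),arm.current_width())
for n in("scene","side","wrist"):
    snap(n,n+'0'); c=arm.get_calibration(n); print(n,c['intrinsics'][0],np.round(c['cam_to_world'],3).tolist())
E
```

```text
pics
0.0188 0.0 [[-9.65412905e-01  2.60725441e-01 -4.08539710e-04]
 [ 2.60725738e-01  9.65412302e-01 -1.08484631e-03]
 [ 1.11562229e-04 -1.15384144e-03 -9.99999328e-01]] 0.09119314601297619
scene [444.50727489   0.         314.00546253] [[0.799, -0.405, 0.444, 0.163], [-0.601, -0.565, 0.565, -0.487], [0.022, -0.719, -0.695, 0.668], [0.0, 0.0, 0.0, 1.0]]
side [478.00257131   0.         327.96030046] [[0.947, -0.184, 0.264, 0.283], [-0.321, -0.503, 0.803, -0.855], [-0.015, -0.845, -0.535, 0.626], [0.0, 0.0, 0.0, 1.0]]
wrist [416.45487094   0.         319.90635736] [[0.261, 0.93, 0.259, 0.09], [0.965, -0.251, -0.07, 0.624], [0.0, 0.268, -0.963, 0.385], [0.0, 0.0, 0.0, 1.0]]
```

View pics/scene0.png

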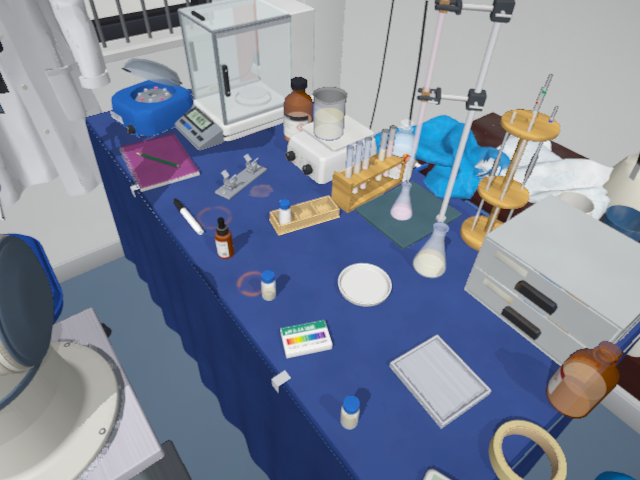

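View pics/side0.png

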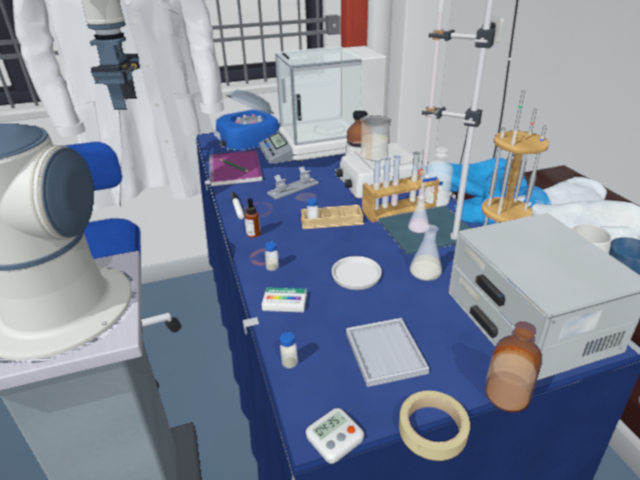

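View pics/wrist0.png

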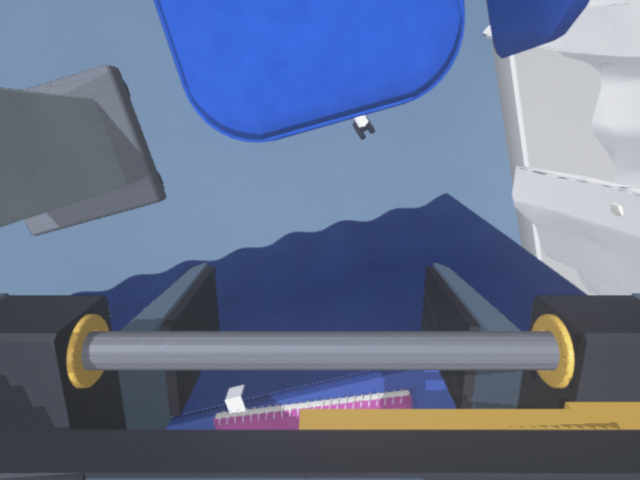

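Scene view: vials near (268,286) and (349,412), box (305,338), dropper (224,240), marker (188,216), rack (305,213) with its vial at the left end, holder (241,178), dish (365,285), tray (440,380) and flask (430,255). The side view agrees. The wrist view shows only the bench edge. Next I measure from the scene and side masks.

Run:
```python
from h import *
S={'vialA':((268,274),(271,245),.06),'vialB':((350,401),(288,338),.06),'dropfoot':((226,256),(252,235),0),'droptop':((222,221),(252,201),.1),
'box':((305,337),(285,299),.016),'mk1':((177,203),(234,197),.008),'mk2':((201,232),(241,218),.008),
'rackL':((272,231),(302,226),0),'rackfr':((340,214),(363,222),0),'dish':((365,284),(357,271),.012),
'tray':((440,379),(387,350),.012),'hold':((241,180),(293,186),.008),'flask':((429,268),(426,271),.0)}
for k,(a,b,z) in S.items():
    o1,d1=ray('scene0',*a);o2,d2=ray('side0',*b)
    t=np.linalg.lstsq(np.column_stack([d1,-d2]),o2-o1,rcond=None)[0]
    print(k,onz('scene0',*a,z).round(3),onz('side0',*b,z).round(3),'tri',((o1+d1*t[0]+o2+d2*t[1])/2).round(3))
# crops
a=load('scene0')[2][150:450,160:500]; b=load('side0')[2][150:400,200:450]
cv2.imwrite('pics/cs.png',cv2.resize(a,None,fx=2,fy=2,interpolation=cv2.INTER_CUBIC)[:,:,::-1]);cv2.imwrite('pics/cd.png',cv2.resize(b,None,fx=2.4,fy=2.4,interpolation=cv2.INTER_CUBIC)[:,:,::-1])
```

```text
vialA [ 0.431 -0.013  0.06 ] [ 0.431 -0.018  0.06 ] tri [ 0.433 -0.008  0.054]
vialB [ 0.395 -0.287  0.06 ] [ 0.395 -0.295  0.06 ] tri [ 0.398 -0.284  0.05 ]
dropfoot [0.414 0.127 0.   ] [0.412 0.129 0.   ] tri [0.412 0.124 0.004]
droptop [0.416 0.122 0.1  ] [0.42  0.114 0.1  ] tri [0.422 0.136 0.087]
box [ 0.424 -0.138  0.016] [ 0.425 -0.147  0.016] tri [ 0.429 -0.131  0.002]
mk1 [0.403 0.337 0.008] [0.402 0.323 0.008] tri [ 0.406  0.353 -0.007]
mk2 [0.403 0.215 0.008] [0.4   0.204 0.008] tri [ 0.404  0.224 -0.002]
rackL [0.534 0.136 0.   ] [0.538 0.127 0.   ] tri [ 0.544  0.153 -0.017]
rackfr [0.693 0.093 0.   ] [0.688 0.092 0.   ] tri [0.687 0.088 0.004]
dish [ 0.591 -0.107  0.012] [ 0.592 -0.106  0.012] tri [ 0.592 -0.106  0.011]
tray [ 0.555 -0.329  0.012] [ 0.558 -0.332  0.012] tri [ 0.56  -0.327  0.006]
hold [0.569 0.329 0.008] [0.571 0.331 0.008] tri [0.57  0.331 0.007]
flask [ 0.734 -0.145  0.   ] [ 0.738 -0.142  0.   ] tri [ 0.735 -0.144  0.001]
```

View pics/cs.png

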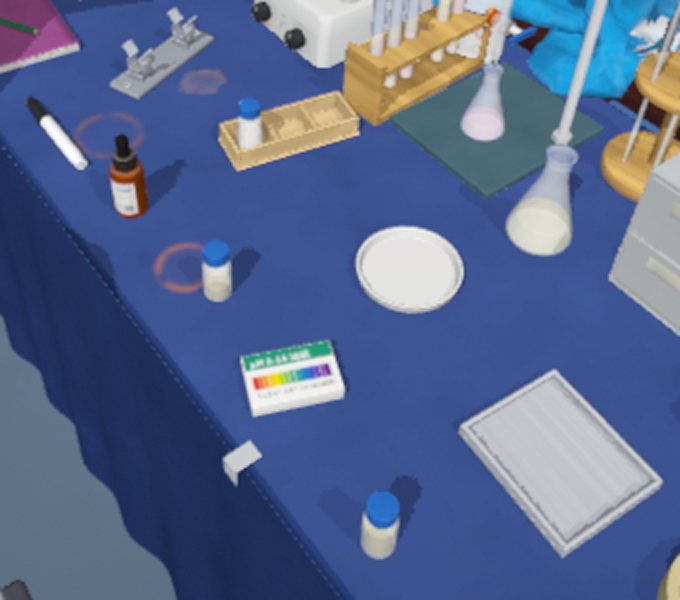

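Run:
```python
from h import *
for i,y in enumerate((0.16,-0.2)):
    arm.move_to([0.44,y,0.31],down(-90)); arm.sleep(.2); snap('wrist',f'w{i}')
    print(arm.current_t(),arm.current_joint_positions())
```

```text
2.325 [ 1.27112224e+01  1.01983307e+01  8.95710240e+01 -7.72836427e-04
  8.02423888e+01  1.02657344e+02]
3.925 [-3.14448499e+01  1.15385597e+01  8.77900587e+01  2.40020817e-03
  8.06706190e+01  5.84864128e+01]
```

View pics/w0.png

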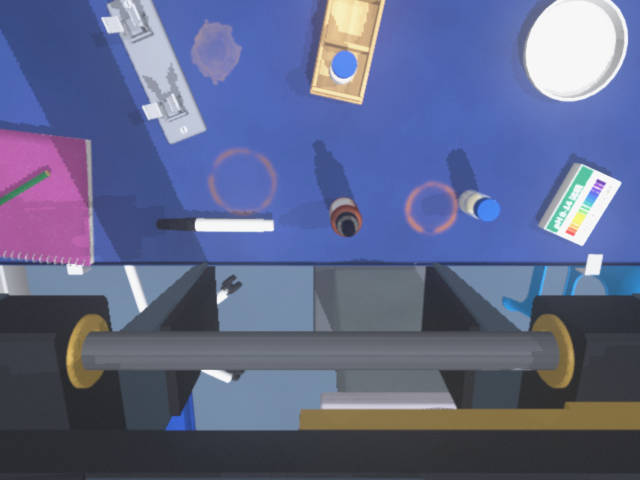

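View pics/w1.png

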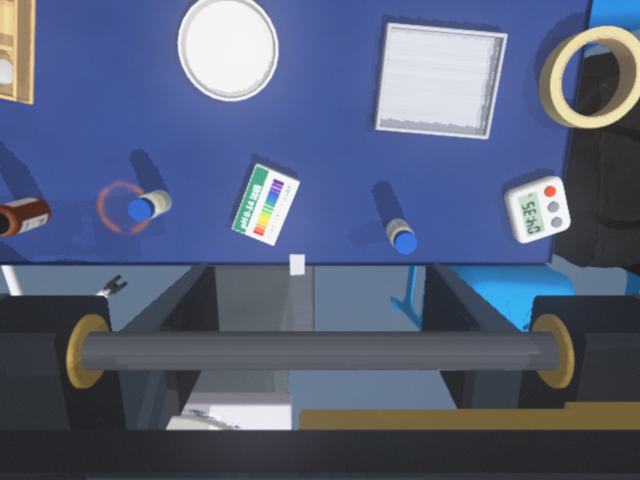

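w0: vial A's cap is at (487,210), the dropper teat at (348,229), the marker spans (157..273,225), and the rack and holder are cut off at the top. w1: vial B's cap is at (405,243), the box at (265,204), the dish at (228,48), and the tray corners are (387,24), (506,34), (488,137), (376,129). One more view is needed for the rack and holder.

Run:
```python
from h import *
arm.move_to([0.56,0.2,0.31],down(-90)); arm.sleep(.2); snap('wrist','w2')
def comp(f,lo,hi,near):
    im=load(f)[2]; m=cv2.inRange(cv2.cvtColor(im,cv2.COLOR_RGB2HSV),lo,hi)
    m[262:]=0; m=cv2.morphologyEx(m,cv2.MORPH_OPEN,np.ones((3,3),np.uint8))
    n,l,s,c=cv2.connectedComponentsWithStats(m)
    i=min((i for i in range(1,n) if s[i,4]>60),key=lambda i:np.hypot(*(c[i]-near)))
    return l==i,c[i],s[i]
for f in('w0','w1'): 
    im=load(f)[2]; h=cv2.cvtColor(im,cv2.COLOR_RGB2HSV)
    for p in ([(487,210),(440,120)] if f=='w0' else [(405,243),(150,207)]): print(f,p,h[p[1],p[0]])
for f,n in(('w0',(487,210)),('w1',(405,243)),('w1',(140,209)),('w0',(345,65))):
    m,c,s=comp(f,(100,200,120),(112,255,255),n); print('cap',f,c.round(1),s,onz(f,*c,.060 if n[1]>100 else .064).round(4))
for f,n in(('w0',(580,203)),('w1',(265,204)),('w1',(228,48))):
    im=load(f)[2]; m=cv2.inRange(cv2.cvtColor(im,cv2.COLOR_RGB2HSV),(0,0,120),(180,90,255)); m[258:]=0
    if n[0]!=228:
        x,y=n; r=cv2.inRange(cv2.cvtColor(im,cv2.COLOR_RGB2HSV),(105,130,0),(125,255,200)); m=255-r; q=np.zeros_like(m); q[y-50:y+50,x-50:min(x+50,640)]=1; m=cv2.morphologyEx(m*q,cv2.MORPH_OPEN,np.ones((5,5),np.uint8))
    m=cv2.morphologyEx(m,cv2.MORPH_CLOSE,np.ones((7,7),np.uint8))
    cs=cv2.findContours(m,0,2)[0]; k=[c for c in cs if cv2.pointPolygonTest(c,n,False)>0][0]
    P=np.array([onz(f,*p[0],.016 if n[0]!=228 else .014)[:2] for p in k],np.float32)*1000
    print('box/dish',f,cv2.minAreaRect(P), cv2.minEnclosingCircle(P) if n[0]==228 else '')
print('drop',[onz('w0',348,229,z).round(4) for z in(.095,.1)])
print('mk',onz('w0',157,225,.008),onz('w0',273,225,.008))
print('tray',[onz('w1',*p,.015).round(4) for p in((387,23),(507,34),(489,138),(375,130))])
```

```text
w0 (487, 210) [109 177 239]
w0 (440, 120) [113 142 183]
w1 (405, 243) [110 183 223]
w1 (150, 207) [110 172 142]Traceback (most recent call last):
  File "<stdin>", line 13, in <module>
  File "<stdin>", line 7, in comp
ValueError: min() iterable argument is empty
```

View pics/w2.png

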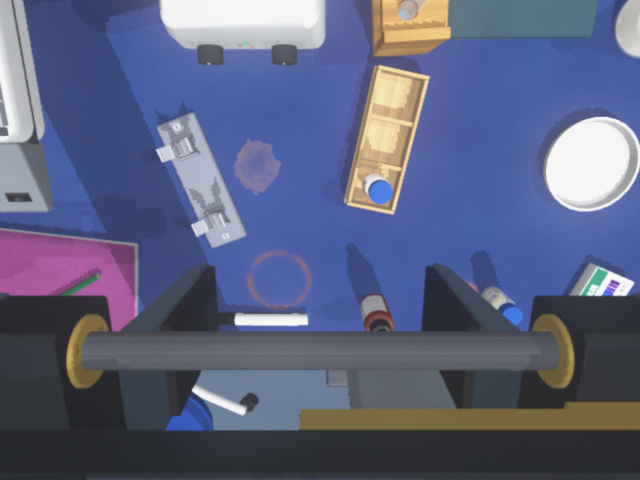

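w2: rack top corners are at (378,66), (429,75), (394,214), (346,205), and its vial is at the near end. Holder base corners are (158,124), (192,112), (245,236), (211,248).

```bash
cat > m.py <<'E'
from h import *
def cap(f,n,z=.06):
    im=load(f)[2]; m=cv2.inRange(cv2.cvtColor(im,cv2.COLOR_RGB2HSV),(102,150,195),(111,255,255))
    q=np.zeros_like(m); cv2.circle(q,n,22,1,-1); m=m*q
    k=max(cv2.findContours(cv2.morphologyEx(m,cv2.MORPH_OPEN,np.ones((3,3),np.uint8)),0,2)[0],key=cv2.contourArea)
    c,r=cv2.minEnclosingCircle(k); return onz(f,*c,z).round(4),np.round(c,1),round(r,1)
if __name__=='__main__':
    for f,n,z in(('w0',(487,210),.06),('w1',(405,243),.06),('w1',(140,209),.06),('w2',(378,189),.064)): print('cap',cap(f,n,z))
    for f,n in(('w0',(580,203)),('w1',(265,204)),('w1',(228,48))):
        h=cv2.cvtColor(load(f)[2],cv2.COLOR_RGB2HSV); d=n[0]==228
        m=255-cv2.inRange(h,(105,110,0),(125,255,205)); q=np.zeros_like(m); x,y=n; R=60 if d else 46; q[max(y-R,0):y+R,x-R:x+R]=1
        m=cv2.morphologyEx(cv2.morphologyEx(m*q,cv2.MORPH_OPEN,np.ones((5,5),np.uint8)),cv2.MORPH_CLOSE,np.ones((9,9),np.uint8))
        k=max(cv2.findContours(m,0,2)[0],key=cv2.contourArea)
        P=np.array([onz(f,*p[0],.014)[:2] for p in k],np.float32)*1000
        print('box/dish',f,cv2.minEnclosingCircle(P) if d else cv2.minAreaRect(P))
    print('drop',onz('w0',348,229,.102).round(4))
    print('mk',onz('w0',157,225,.008),onz('w0',273,225,.008))
    for n,f,z,ps in(('tray','w1',.015,((387,23),(507,34),(489,138),(375,130))),('rack','w2',.026,((378,66),(429,75),(394,214),(346,205))),('hold','w2',.008,((158,124),(192,112),(246,236),(212,248)))):
        P=np.array([onz(f,*p,z)[:2] for p in ps],np.float32)*1000; print(n,cv2.minAreaRect(P),P.mean(0),P.round().tolist())
E
python3 m.py
```

```text
cap (array([ 0.4303, -0.0113,  0.06  ]), array([488.2, 209.8]), 11.8)
cap (array([ 0.394 , -0.2885,  0.06  ]), array([406.1, 243.8]), 11.0)
cap (array([ 0.4297, -0.011 ,  0.06  ]), array([138.7, 210.1]), 11.0)
cap (array([0.5691, 0.1396, 0.064 ]), array([380.4, 192.2]), 10.8)
box/dish w0 ((428.5723876953125, -129.70294189453125), (68.74899291992188, 83.45455932617188), 67.10379791259766)
box/dish w1 ((427.8543395996094, -132.88082885742188), (60.15435028076172, 86.2017822265625), 67.36646270751953)
box/dish w1 ((593.3113403320312, -101.60507202148438), 58.47734069824219)
drop [0.4202 0.1355 0.102 ]
mk [0.40092999 0.35229786 0.008     ] [0.40113159 0.21672895 0.008     ]
tray ((556.9449462890625, -323.4427490234375), (124.61705780029297, 105.47904968261719), 85.48626708984375) [ 557.2805  -323.17822] [[614.0, -265.0], [604.0, -389.0], [501.0, -382.0], [509.0, -257.0]]
rack ((616.1300048828125, 130.31985473632812), (54.69011688232422, 148.4744873046875), 78.68334197998047) [615.72546 130.00323] [[692.0, 141.0], [684.0, 89.0], [538.0, 118.0], [549.0, 172.0]]
hold ((571.65380859375, 333.610107421875), (150.2279815673828, 43.640018463134766), 19.711196899414062) [571.3763  333.55536] [[636.0, 378.0], [648.0, 340.0], [508.0, 288.0], [494.0, 329.0]]
```

```bash
cat >> h.py <<'E'
def pick(x,y,a,z,g,zup=.16):
    R=down(a); arm.grip(g[0]) 
    arm.move_to([x,y,max(z+.10,.13)],R); arm.move_l([x,y,z],R,feed=.15); arm.grip(g[1])
    print('grip w',round(arm.current_width(),4),'F',round(float(np.max(arm.current_grasp_force())),1))
    arm.move_l([x,y,zup],R,feed=.2)
    print('lift w',round(arm.current_width(),4),'t',arm.current_t())
def place(x,y,a,z,g,zup=.16):
    R=down(a); arm.move_to([x,y,zup],R); arm.move_l([x,y,z+.03],R,feed=.2); arm.move_l([x,y,z],R,feed=.04)
    print('F',np.round(arm.current_force(),1),'p',np.round(arm.current_ee_pos(),4)); arm.grip(g)
    arm.move_l([x,y,zup],R,feed=.2); print('t',arm.current_t())
E
python3 - <<'E'
from h import *
print('rackfoot',onz('scene0',345,210,0), 'rack near corner w2',onz('w2',372,55,0),onz('w2',450,45,0),onz('w2',375,20,.08), onz('w2',408,10,.13))
pick(.4300,-.0112,79,.026,(.07,.0))
print(arm.current_joint_positions())
E
```

```text
rackfoot [0.71163134 0.0977321  0.        ] rack near corner w2 [0.706318   0.14484266 0.        ] [0.71603029 0.0623477  0.        ] [0.72292754 0.15233938 0.08      ] [0.71899028 0.13348278 0.13      ]
grip w 0.0257 F 29.9
lift w 0.0258 t 11.5917
[-9.45636842e+00  1.71387137e+01  1.07373186e+02 -6.42080455e-04
  5.55401310e+01 -8.84576023e+01]
```

Run:
```python
from h import *
place(.660,.1212,90,.0312,.055)
snap('wrist','w3')
pick(.394,-.2887,90,.026,(.07,.0))
place(.616,.130,82,.0312,.055)
snap('scene','s1'); arm.grip(.07)
im=load('s1')[2][170:260,240:370]; b=load('w3')[2]
cv2.imwrite('pics/v1.png',cv2.resize(im,None,fx=5,fy=5,interpolation=cv2.INTER_CUBIC)[:,:,::-1])
```

```text
F [ 0.2 -1.  -0.4] p [0.6602 0.1212 0.0314]
t 15.5833
grip w 0.0257 F 29.9
lift w 0.0261 t 20.2667
F [ 0.1 -0.1 -0.7] p [0.6161 0.13   0.0313]
t 24.9583
```

View pics/v1.png

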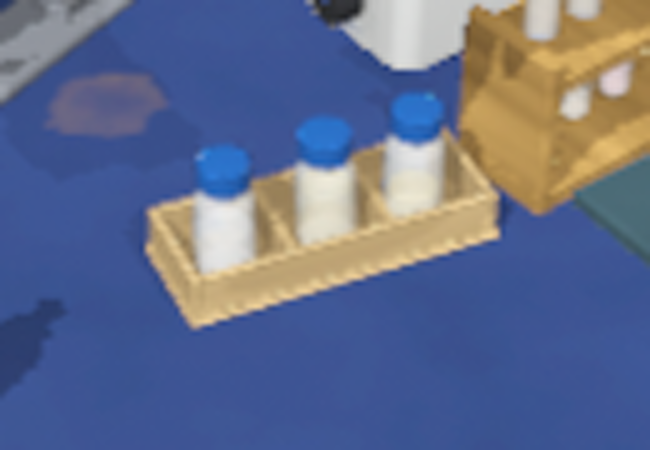

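All three vials stand upright in their bays. Next come the dropper and then the box.

Run:
```python
from h import *
pick(.4205,.1355,90,.036,(.07,.0),zup=.18)
assert .028<arm.current_width()<.036
place(.592,-.105,90,.0408,.06,zup=.19)
snap('scene','s2')
pick(.427,-.134,68,.0035,(.078,.0),zup=.12)
if arm.current_width()>.045: place(.557,-.3233,85.7,.0072,.064,zup=.12)
snap('scene','s3')
cv2.imwrite('pics/v2.png',cv2.resize(load('s3')[2][200:440,280:520],None,fx=2.4,fy=2.4,interpolation=cv2.INTER_CUBIC)[:,:,::-1])
```

```text
grip w 0.0315 F 29.8
lift w 0.0316 t 28.8333
F [-0.   0.7 -0.6] p [ 0.5921 -0.105   0.0409]
t 33.1333
grip w 0.0518 F 30.0
lift w 0.0518 t 36.65
F [-0.3 -0.  -1. ] p [ 0.557  -0.3233  0.007 ]
t 40.1583
```

View pics/v2.png

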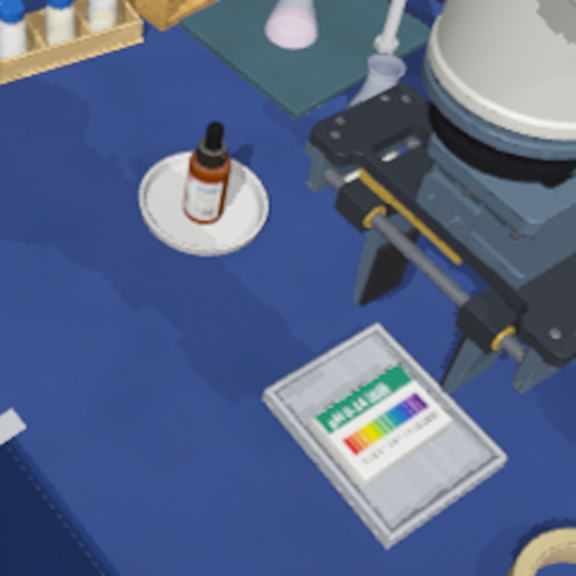

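The dropper stands in the dish and the box lies flat in the tray. Now a closer look at the holder before I handle the marker.

Run:
```python
from h import *
arm.move_to([.495,.305,.22],down(-69.6)); arm.sleep(.2); snap('wrist','w4'); print(arm.current_t(), proj('w4',[.5715,.3336,.008]))
im=load('w4')[2]
for p in ([.5715+s*.075*.9397-t*.023*.342,.3336+s*.075*.342+t*.023*.9397,.008] for s in(-1,1) for t in(-1,1)): print(p,proj('w4',p).round(1))
```

```text
43.75 [320.87133028 117.14543131]
[0.5088885000000001, 0.2863369, 0.008] [345.  201.2]
[0.49315650000000005, 0.3295631, 0.008] [295.6 200.9]
[0.6498435, 0.3376369, 0.008] [349.1  23.8]
[0.6341114999999999, 0.3808631, 0.008] [294.   23.4]
```

View pics/w4.png

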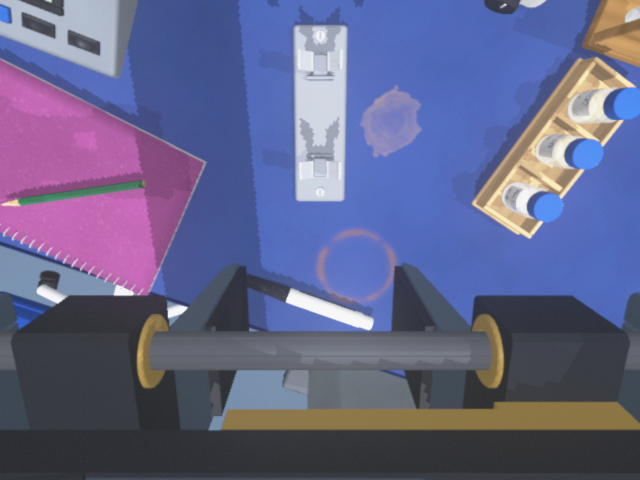

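The holder corners at (294,26), (347,26), (344,201), (296,201) match the prediction to about 1–2 px. Now the marker.

Run:
```python
from h import *
pick(.401,.2845,180,.0022,(.055,.0),zup=.13)
z0=.0235; a=110.2; c=[.5711,.3335]; R=down(a)
if arm.current_width()>.008:
    arm.move_to([*c,.13],R); arm.move_l([*c,.055],R,feed=.15); f0=arm.current_force()
    for z in(.05,.042,.036,.032,.028,.0255,.0235):
        arm.move_l([*c,z],R,feed=.03); print(z,(arm.current_force()-f0).round(1),round(arm.current_ee_pos()[2],4))
    arm.sleep(.3); print((arm.current_force()-f0).round(1))
    for n in('scene','side'): snap(n,'m'+n)
    print(arm.current_t(),arm.current_width())
a=cv2.resize(load('mscene')[2][120:230,170:310],None,fx=5.5,fy=5.5,interpolation=cv2.INTER_CUBIC)
cv2.imwrite('pics/v3.png',a[:600,:,::-1])
```

```text
grip w 0.0146 F 30.0
lift w 0.0152 t 50.3417
0.05 [0.2 0.9 0.3] 0.0503
0.042 [-0.2 -0.7  0.3] 0.0417
0.036 [ 2.7  0.4 -1.6] 0.0359
0.032 [ 3.8  0.6 -3. ] 0.0318
0.028 [-0.7 -0.2 -1.7] 0.0275
0.0255 [-0.2 -0.6  0.3] 0.0253
0.0235 [ 0.  -0.3  4.6] 0.0238
[-1.6  0.1  6.1]
54.6583 0.015242089473134214
```

View pics/v3.png

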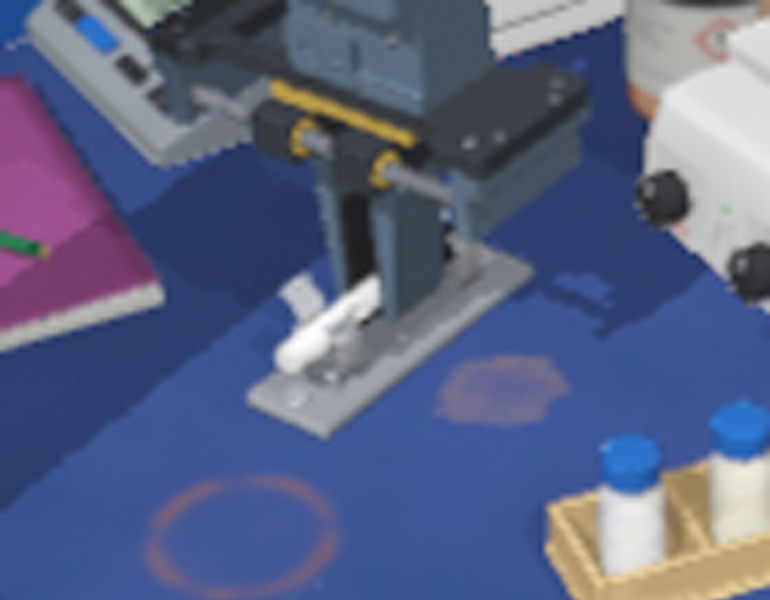

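The forces show a snap-through and then seating on the rests. I release and check.

Run:
```python
from h import *
c=[.5711,.3335]; R=down(110.2)
arm.grip(.035); arm.move_l([*c,.13],R,feed=.15)
arm.move_to([.495,.305,.22],down(-69.6)); arm.sleep(.2); snap('wrist','w5'); snap('side','s5'); snap('scene','s6'); print(arm.current_t())
u=np.array([.9397,.342]); 
for s in(-.0675,.0675): print(proj('w5',[*(np.array(c)+s*u),.0295]).round(1), proj('s5',[*(np.array(c)+s*u),.0295]).round(1))
A=cv2.resize(load('w5')[2][0:220,240:400],(400,550)); B=cv2.resize(load('s5')[2][160:204,255:327],None,fx=5,fy=5,interpolation=cv2.INTER_CUBIC)
C=np.zeros((600,780,3),np.uint8); C[:550,:400]=A; C[:B.shape[0],410:410+B.shape[1]]=B
B=cv2.resize(load('s6')[2][150:205,205:277],None,fx=5,fy=5,interpolation=cv2.INTER_CUBIC); C[230:230+B.shape[0],410:410+B.shape[1]]=B
cv2.imwrite('pics/v4.png',C[:,:,::-1])
```

```text
59.1417
[320.5 197.4] [272.4 185.8]
[321.8  28.3] [311.6 172. ]
```

View pics/v4.png

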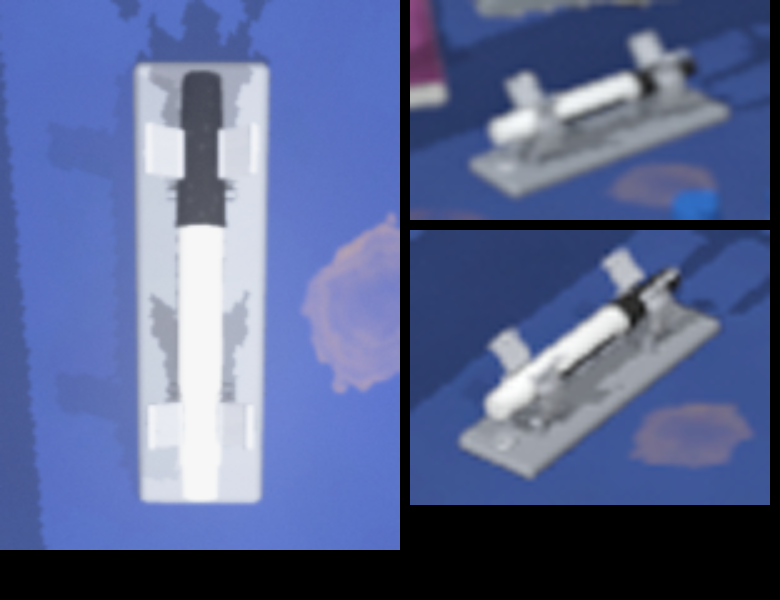

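The marker sits under both throats, with its ends at about (320,200) and (320,28) against a predicted 197 and 28. A gentle closed-finger push will confirm it is home.

Run:
```python
from h import *
c=[.5711,.3335]; R=down(110.2)
arm.grip(0); arm.move_to([*c,.11],R); arm.move_l([*c,.043],R,feed=.12); arm.sleep(.2); f0=arm.current_force()
for z in np.arange(.041,.0335,-.001):
    arm.move_l([*c,z],R,feed=.02); arm.sleep(.1); f=(arm.current_force()-f0)[2]; print(round(z,4),round(f,1),round(arm.current_ee_pos()[2],4))
    if f>10: break
arm.move_l([*c,.13],R,feed=.15); arm.move_to([.45,.25,.28],down(110)); arm.sleep(.3)
for n in('scene','side'): snap(n,'f'+n)
print(arm.current_t(),arm.current_force().round(1))
cv2.imwrite('pics/v5.png',cv2.resize(load('fside')[2][140:400,200:460],None,fx=2.3,fy=2.3,interpolation=cv2.INTER_CUBIC)[:,:,::-1])
```

```text
0.041 1.5 0.041
0.04 0.6 0.04
0.039 0.6 0.039
0.038 0.3 0.038
0.037 8.3 0.0375
0.036 19.9 0.0372
67.6083 [ 0.1 -0.2 -0.3]
```

View pics/v5.png

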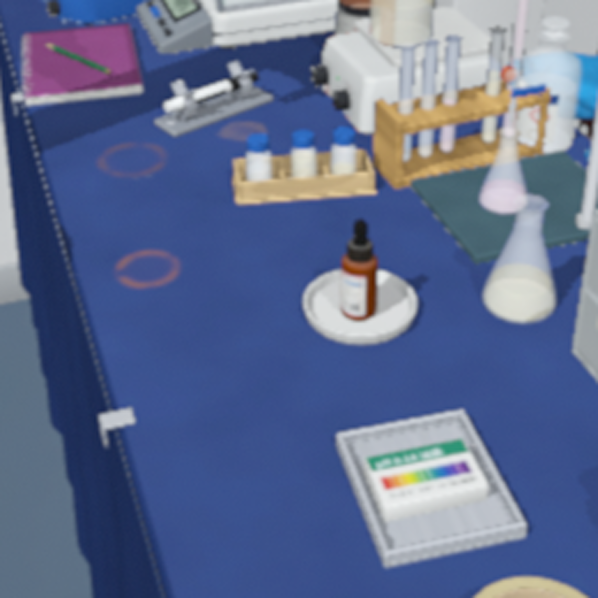

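The push met the pen top at 37.5 mm, as expected for a pen that is home. The last picture shows every item in place and the flask where it was.

```bash
python3 -c "
from rig import arm
print(arm.sign_off(),arm.current_t())"
```

```text
the job is handed in; nothing more can be done
the job is handed in; nothing more can be done
```

The job is handed in, at about 68 s of the 118 s allowed: both vials are in the rack, the dropper bottle is in the dish, the strip box is flat in the tray, the marker is clipped home, and the flask was not touched.

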